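Put the spare battery pack on charge

TASK

Put the battery pack that is lying on the rubber mat on charge: stand it upright, contact foot down, in the free charger bay that is made for its thickness, lowered gently, not dropped, until it is fully home. Leave the spare in the steel tray, the packs already charging and everything else where they are.

Things in the scene. Friction and masses are not known exactly. Their poses are not given: they have to be found in the camera images.
- slim_pack: the slim spare battery pack, grey hard plastic: 54 mm wide (own x), 30 thick (own y), 86 tall (own z), about 170 g. Origin at its centre. +z: top end with thumb ribs; -z: contact foot, the last 14 mm, black, 2 mm stepped in all round, with brass strips. Either broad face may face forward. Starts flat on a broad face, on the mat or in the tray (the other spare in the other).
- thick_pack: the thick spare battery pack, grey hard plastic: 54 mm wide (own x), 42 thick (own y), 86 tall (own z), about 250 g. Origin at its centre. +z: top end with thumb ribs; -z: contact foot, the last 14 mm, black, 2 mm stepped in all round, with brass strips. Either broad face may face forward. Starts flat on a broad face, on the mat or in the tray (the other spare in the other).
- slim_pack_foot (a point): centre of the slim spare's contact end face, 43 mm from its centre; axes as the pack's
- thick_pack_foot (a point): centre of the thick spare's contact end face, 43 mm from its centre; axes as the pack's
- charger: six-bay charger, black plastic, fixed: 310 mm long (y), x from -54 (grey fascia) to +82 mm, 42 mm high all over. Origin on the bench under the middle of the row of bays along y. Bays are pockets 28 mm deep, floor 14 mm above the bench, 58 mm (x) by 34 (slim) or 46 (thick) mm (y). A seated pack stands out 58 mm, its top 100 mm above the bench, 54 mm width along x.
- charger_bay0 (a point): bay 0 of the charger (slim bay, always taken), at -128 mm along the charger's y: the middle of its floor, 14 mm above the bench; z up, x and y as the charger's. Packs in neighbouring bays leave only about 14 mm between them, but are free in front (-x) and behind (+x)
- charger_bay1 (a point): bay 1 of the charger (slim bay, free or taken), at -84 mm along the charger's y: the middle of its floor, 14 mm above the bench; z up, x and y as the charger's. Packs in neighbouring bays leave only about 14 mm between them, but are free in front (-x) and behind (+x)
- charger_bay2 (a point): bay 2 of the charger (slim bay, free or taken), at -40 mm along the charger's y: the middle of its floor, 14 mm above the bench; z up, x and y as the charger's. Packs in neighbouring bays leave only about 14 mm between them, but are free in front (-x) and behind (+x)
- charger_bay3 (a point): bay 3 of the charger (thick bay, free or taken), at +10 mm along the charger's y: the middle of its floor, 14 mm above the bench; z up, x and y as the charger's. Packs in neighbouring bays leave only about 14 mm between them, but are free in front (-x) and behind (+x)
- charger_bay4 (a point): bay 4 of the charger (thick bay, free or taken), at +66 mm along the charger's y: the middle of its floor, 14 mm above the bench; z up, x and y as the charger's. Packs in neighbouring bays leave only about 14 mm between them, but are free in front (-x) and behind (+x)
- charger_bay5 (a point): bay 5 of the charger (thick bay, always taken), at +122 mm along the charger's y: the middle of its floor, 14 mm above the bench; z up, x and y as the charger's. Packs in neighbouring bays leave only about 14 mm between them, but are free in front (-x) and behind (+x)
- slim_end: hard-case battery pack already charging, same shape as the slim spare (54 x 30 x 86 mm); it stands, foot down, in bay 0. Origin at its centre, own z up. Leave it where it is.
- slim_mid: hard-case battery pack already charging, same shape as the slim spare (54 x 30 x 86 mm); it stands, foot down, in bay 1 or bay 2; the other of these two is free. Origin at its centre, own z up. Leave it where it is.
- thick_mid: hard-case battery pack already charging, same shape as the thick spare (54 x 42 x 86 mm); it stands, foot down, in bay 3 or bay 4; the other of these two is free. Origin at its centre, own z up. Leave it where it is.
- thick_end: hard-case battery pack already charging, same shape as the thick spare (54 x 42 x 86 mm); it stands, foot down, in bay 5. Origin at its centre, own z up. Leave it where it is.
- mat: green rubber bench mat, fixed, 180 x 240 x 4 mm (x, y, z), origin under its centre; its top, 4 mm above the bench, is flat and clear but for the spare lying there, and a pack may be stood on it
- tray: low steel parts tray, fixed, 150 x 150 x 30 mm outside, 4 mm walls and floor, origin under its centre; the spare in it is waiting for repair
- screwdriver: bystander: screwdriver lying on the bench; leave it alone
- tip_tin: bystander: dark steel tin with brass filling for cleaning soldering tips, 72 mm wide, 36 mm high, origin under its base; leave it alone
There are look-alikes about, which are no part of the job. Of the things that look like the tray, the smaller one is meant.

How it is judged:
At the end, for the whole second after the job is handed in: The spare from the mat stands released, foot down, in a bay of its thickness: foot within 6 mm sideways and 3 mm above the floor's middle, upright within 0.06 rad, width along charger x within 0.15. Tray spare within 12 mm of its start, charging packs within 8 mm and upright (((((horizontal distance between slim_pack_foot and charger_bay1 below 0.006 m and z of slim_pack_foot in the frame of charger_bay1 below 0.003 m and angle between the x axis of slim_pack and the x axis of charger_bay1, either way round below 0.15 rad) or (horizontal distance between slim_pack_foot and charger_bay2 below 0.006 m and z of slim_pack_foot in the frame of charger_bay2 below 0.003 m and angle between the x axis of slim_pack and the x axis of charger_bay2, either way round below 0.15 rad)) and angle between slim_pack's own z axis and vertical below 0.06 rad and linear speed of slim_pack below 0.02 m/s and horizontal distance between thick_pack and tray below 0.04 m and distance of thick_pack from where it was at the start of the episode below 0.012 m) or (((horizontal distance between thick_pack_foot and charger_bay3 below 0.006 m and z of thick_pack_foot in the frame of charger_bay3 below 0.003 m and angle between the x axis of thick_pack and the x axis of charger_bay3, either way round below 0.15 rad) or (horizontal distance between thick_pack_foot and charger_bay4 below 0.006 m and z of thick_pack_foot in the frame of charger_bay4 below 0.003 m and angle between the x axis of thick_pack and the x axis of charger_bay4, either way round below 0.15 rad)) and angle between thick_pack's own z axis and vertical below 0.06 rad and linear speed of thick_pack below 0.02 m/s and horizontal distance between slim_pack and tray below 0.04 m and distance of slim_pack from where it was at the start of the episode below 0.012 m)) and distance of each of slim_end, slim_mid, thick_mid, thick_end from where it was at the start of the episode below 0.008 m and angle between each of slim_end, slim_mid, thick_mid, thick_end's own z axis and vertical below 0.06 rad); the robot touches nothing.
It fails at once if both spares are moved (only the one on the mat is to be handled) (distance of each of slim_pack, thick_pack from where it was at the start of the episode above 0.02 m).
It fails at once if a pack already charging is shifted by more than 15 mm (distance of any of slim_end, slim_mid, thick_mid, thick_end from where it was at the start of the episode above 0.015 m).
It fails at once if a bystander (screwdriver, tin) is shifted by more than 25 mm (distance of any of screwdriver, tip_tin from where it was at the start of the episode above 0.025 m).
It fails at once if a spare is let fall into a bay (faster than 0.4 m/s within 20 mm of its floor: a drop of over about 1 cm) ((distance between slim_pack_foot and charger_bay1 below 0.02 m and linear speed of slim_pack above 0.4 m/s) or (distance between slim_pack_foot and charger_bay2 below 0.02 m and linear speed of slim_pack above 0.4 m/s) or (distance between slim_pack_foot and charger_bay3 below 0.02 m and linear speed of slim_pack above 0.4 m/s) or (distance between slim_pack_foot and charger_bay4 below 0.02 m and linear speed of slim_pack above 0.4 m/s) or (distance between thick_pack_foot and charger_bay1 below 0.02 m and linear speed of thick_pack above 0.4 m/s) or (distance between thick_pack_foot and charger_bay2 below 0.02 m and linear speed of thick_pack above 0.4 m/s) or (distance between thick_pack_foot and charger_bay3 below 0.02 m and linear speed of thick_pack above 0.4 m/s) or (distance between thick_pack_foot and charger_bay4 below 0.02 m and linear speed of thick_pack above 0.4 m/s)).
It fails at once if a spare is rammed into the charger (more than 45 N) (contact force between any of slim_pack, thick_pack and charger above 45 N).
It also fails if it takes over 48 s, if anything falls off the work surface, if the arm or the gripper's body presses on something with over 40 N, if the wrist force passes 120 N, or if a joint passes its speed limit or range.

ROBOT

A 6-joint arm with a two-finger parallel gripper is mounted at the origin on the work surface. World frame = base frame: x ahead of the robot, y to its left, z up, the work surface at z = 0. Lengths are in m, angles in rad, forces in N, time in s.
With the tool pointing down it reaches from about 0.375 to 0.75 m from the base axis. Payload 9 kg.
Tool frame: the origin (TCP) lies at the very end of the fingers, on their centre line; the grasp point (between the pads) lies 19 mm behind it (env.pinch_z is the distance from the TCP to the grasp point, in m); y points along the fingers, x is the direction in which the jaws open and shut, and the axes are right-handed (so a half turn about y gives the same grasp; the last joint's range is limited). The gripper opens to 85 mm and grips with 20 to 120 N. Pads are 22 mm wide; open, the fingers measure 114 mm over their backs; the gripper's body (76 mm by 85 mm) begins 54 mm behind the grasp point. The pads swing forward as they close: fully open they stand 13 mm farther back than shut.
Start: joints at [-1.501, 0.104, 0.097, 1.564, 0, 1.353], TCP at [0.17, -0.575, 0.231] pointing down, gripper open.
Joint ranges: [-2.99, 2.99], [-0.84, 1.86], [-1.1, 1.16], [-1.84, 2.11], [-1.51, 1.56], [-3.14, 3.14]. Speed limits (rad/s): [2.22, 2.22, 2.57, 3.14, 3.14, 3.14].

INTERFACE

Orientations are given as a 3x3 rotation matrix whose columns are the frame's x, y, z axes.
In Python, from plant import env gives the robot as it stands. The module is installed in compiled form; this text tells all that it offers.
- The arm moves only by the tool servo_tool, never from a script. Its argument "steps" is a list that holds one entry, the list of rows, each a list of 7 numbers: the turn, a rotation vector about the tool's x, y, z in rad, then the shift along the tool's x, y, z in mm, then the closure in counts, from 0 (fully open) to 255 (shut). In form: [[[ax, ay, az, x, y, z, claw], ...]]. A call has 1 to 12 rows; each row shifts and turns the commanded pose from where the row before left it, along the tool's axes as they then stand; what a row does not reach is not made up. A row lasts 1/10 s, in which the tool goes at most 50 mm and 8.59 degrees, less where a joint would pass 70% of its speed; a pose out of reach is approached as far as the arm can. A call with a gripper value outside its range is refused whole. The fingers move at their own pace and stop on an object; "grip_force" is the grip in N (left out, the last holds). Time passes only in rows, so rows that do not move let the fingers close. It gives the time, the measured TCP pose, the force and the opening at its end, in the units of the state.
- env.state(): the state, without advancing time (a new reading comes with each control period).
- env.read_camera(name): name is "scene" or "top"; returns a dict with "image" (400x640x3 uint8, red, green, blue), "range_z" (400x640 float32, m along the optical axis (not along the pixel's ray), 0 where there is no reading), "camera_matrix" (3x3 intrinsics, pixels), "distortion" ([k1, k2, p1, p2, k3] as OpenCV has them; the pictures are not rectified), "R" (3x3) and "t" (3): a world point X has camera coordinates R X + t. Camera axes: x right, y down, z forward; pixel columns grow to the right and rows downward; lengths in m; the calibration is good to about 2 mm. A picture is of the moment at which its call begins.
- env.sign_off(): hands the job in, once; it reports no verdict.
The state is a dict: "clock": time; "q": joint angles; "qvel": joint speeds; "effort": joint torques, N m; "tcp_pos": TCP position; "eef_rot": TCP orientation; "contact_force": force on the tool from outside, world axes, zero at the start; "torque": the same for the moment, N m; "gripper_width": finger opening in m.
Only numpy, scipy, OpenCV 4.12 (cv2) and the standard library are available. Lean on these libraries where they do the work, as an engineer would, in place of code of your own. Each camera call takes 0.05 s, during which the arm holds its last target. There are 200 camera calls.

## Working session

There is one attempt and no reset: what is moved stays moved. The work goes in short steps, Python scripts to look and compute and a tool call to move; the robot and the scene stay as the last step left them, time stands still between calls to the robot, and variables do not carry over. Pictures are saved under pics/ and viewed, about 8 in all and at most 12, crops included, and the job is handed in when it is done.

Besides the shell and the picture viewer there is one more tool, called after "Call:" as name([rows], argument=value, ...), one row to a line, values as JSON. servo_tool: Moves the arm, as the interface text tells. Its arguments: {"type":"object","properties":{"steps":{"type":"array"},"grip_force":{"type":"number"}},"required":["steps"]}

```bash
mkdir -p pics; cat > h.py <<'E'
import numpy as np, cv2
from plant import env
def cam(n):
    c=env.read_camera(n); return c
def world(c):
    h,w=c["range_z"].shape
    u,v=np.meshgrid(np.arange(w),np.arange(h))
    p=cv2.undistortPoints(np.stack([u,v],-1).reshape(-1,1,2).astype(np.float64),c["camera_matrix"],c["distortion"]).reshape(h,w,2)
    z=c["range_z"].astype(float)
    P=np.dstack([p*z[...,None],z])
    return (P-c["t"])@c["R"]   # R^T (P-t)
def save(c,f): cv2.imwrite(f,c["image"][...,::-1])
E
python3 - <<'E'
from h import *
for n in("top","scene"):
    c=cam(n); save(c,f"pics/{n}0.png"); W=world(c); np.savez(f"{n}0.npz",W=W,im=c["image"],z=c["range_z"])
    print(n,c["t"],(-c["R"].T@c["t"]).round(3),c["R"].round(2).tolist())
print(env.state(),env.pinch_z)
E
```

```text
top [-0.02082472  0.49392645  1.2001634 ] [ 0.376 -0.022  1.242] [[-0.01, -1.0, 0.0], [-1.0, 0.0, -0.1], [0.1, -0.0, -1.0]]
scene [-0.26619904 -0.15772439  1.43457077] [ 1.184 -0.583  0.643] [[0.6, 0.8, 0.02], [0.44, -0.31, -0.84], [-0.66, 0.52, -0.54]]
{'clock': 0.1, 'q': array([-1.50071786e+00,  1.04635659e-01,  9.65584508e-02,  1.56386731e+00,
       -4.01019982e-05,  1.35309908e+00]), 'qvel': array([ 0.00093674, -0.00013315,  0.00347556, -0.00046575,  0.00168559,
        0.00095819]), 'effort': array([ 6.33192103e-03, -5.58203709e+01,  5.04722142e+01,  1.27256953e-02,
       -2.61366813e-04,  7.46872729e-06]), 'tcp_pos': array([ 0.17027062, -0.5750386 ,  0.23060865]), 'eef_rot': array([[ 2.83820069e-01, -1.20401286e-04,  9.58877549e-01],
       [-9.58876891e-01,  1.14256608e-03,  2.83820018e-01],
       [-1.12975326e-03, -9.99999340e-01,  2.08833173e-04]]), 'contact_force': array([ 0.21056208, -0.27398499,  0.04207234]), 'torque': array([-0.01937932,  0.00333668,  0.00896242]), 'gripper_width': 0.08547103513164829} 0.0187
```

View pics/top0.png

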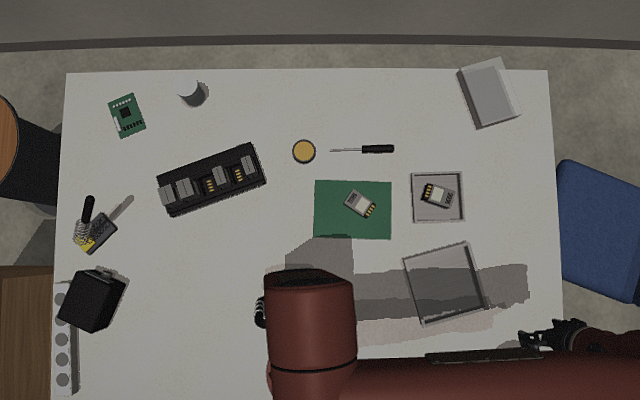

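View pics/scene0.png

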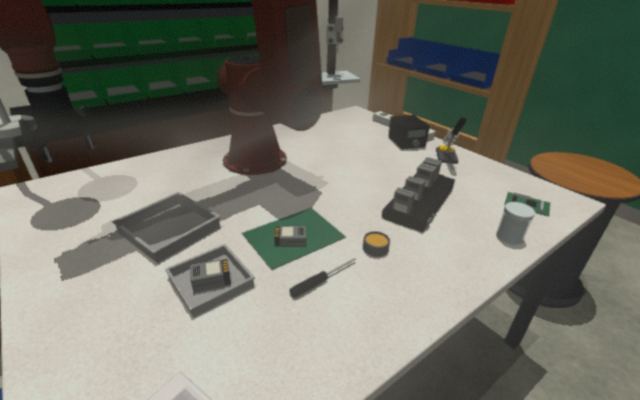

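The top view shows the mat pack at px (360,203) with its brass foot at the lower right. The tray spare is at (437,195). The charger runs from (165,190) to (262,165), with free bays near (209,184) and (239,174). The gripper, tin and screwdriver are clear of all of these.

```bash
python3 - <<'E'
from h import *
d=np.load("top0.npz"); W,im,z=d["W"],d["im"],d["z"]
def rect(mask,name,box):
    m=np.zeros(mask.shape,np.uint8); x0,x1,y0,y1=box; m[y0:y1,x0:x1]=mask[y0:y1,x0:x1]
    n,l,s,c=cv2.connectedComponentsWithStats(m)
    for i in range(1,n):
        if s[i,4]<25: continue
        P=W[l==i]; P=P[np.isfinite(P).all(1)]
        r=cv2.minAreaRect((P[:,:2]*1000).astype(np.float32))
        print(name,s[i,4],"px",c[i].round(1),"rect",np.round(r[0],1),np.round(r[1],1),round(r[2],1),"z med/5/95",(np.percentile(P[:,2],[50,5,95])*1000).round(1), "mean",(P[:,:2].mean(0)*1000).round(1))
H=W[...,2]
rect((H>.024),"matpack",(318,388,182,236))
rect((H>.016),"traypack",(415,460,176,218))
rect((H>.075)&(H<.13),"chpacks",(145,275,135,225))
rect((H>.03)&(H<.13),"charger",(145,275,135,225))
hsv=cv2.cvtColor(im,cv2.COLOR_RGB2HSV)
br=(cv2.inRange(hsv,(15,110,100),(35,255,255))>0)
rect(br,"brass",(318,388,182,236));rect(br,"brassch",(145,275,135,225))
g=cv2.inRange(hsv,(50,80,30),(90,255,255))>0
rect(g,"mat",(300,400,170,245))
a=cv2.resize(im[130:225,145:275],None,fx=6,fy=6,interpolation=cv2.INTER_CUBIC)[...,::-1]
b=cv2.resize(im[175:240,310:400],None,fx=6,fy=6,interpolation=cv2.INTER_CUBIC)[...,::-1]
cv2.imwrite("pics/c1.png",a[:570,:780]);cv2.imwrite("pics/c2.png",b)
E
```

```text
matpack 506 px [359.6 203.5] rect [ 440.6 -117.9] [ 85.4 215.2] 55.2 z med/5/95 [34.6 30.4 38.7] mean [ 506.  -162.6]
traypack 588 px [438.  195.8] rect [ 481.  -230.6] [ 90.3 457.8] 15.6 z med/5/95 [46.4 26.8 50.6] mean [ 526.1 -396.1]
chpacks 220 px [247.9 165.5] rect [613.6 166.7] [55.6 30.3] 20.2 z med/5/95 [100.   83.6 103.9] mean [611.6 165.6]
chpacks 226 px [219.4 175.8] rect [583.7 249.6] [55.6 30.6] 18.9 z med/5/95 [ 99.8  83.4 103.8] mean [582.1 248.2]
chpacks 328 px [185.8 188.3] rect [547.6 348. ] [56.4 43.8] 17.6 z med/5/95 [ 99.9  81.8 103.5] mean [546.1 345.5]
chpacks 336 px [167.4 194.9] rect [528.8 401.7] [56.  44.7] 20.6 z med/5/95 [ 99.4  83.  103.4] mean [527.4 399. ]
charger 3918 px [207.5 178.6] rect [583.7 293.4] [139.9 312.6] 20.6 z med/5/95 [ 42.6  33.  102.1] mean [581.5 293.3]
mat 3766 px [351.  209.9] rect [ 476.7 -142.2] [237.1 209.3] 88.1 z med/5/95 [4.6 0.6 8.7] mean [ 489.5 -139.2]
```

View pics/c1.png

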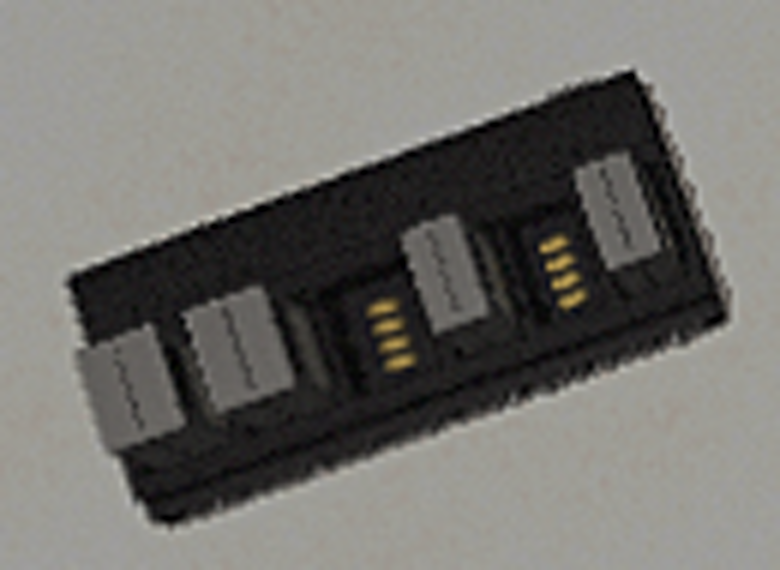

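View pics/c2.png

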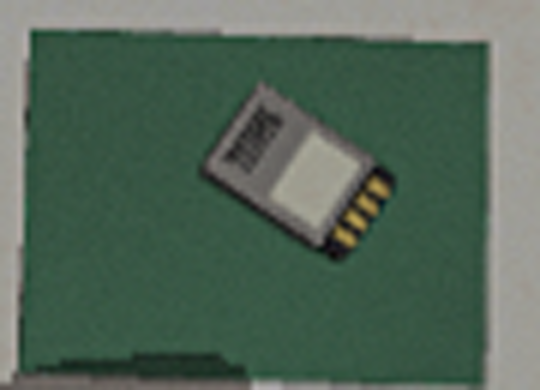

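The mat pack's top is at 34 mm and the tray pack's at 46 mm, so the slim one is the job. The crops show bays 0, 2, 4 and 5 taken, so bay 1 (slim) is the target. I'll refine the numbers next.

```bash
cat >> h.py <<'E'
def plane(c,uv,z):
    "cast pixels onto plane height z"
    p=cv2.undistortPoints(np.asarray(uv,float).reshape(-1,1,2),c["camera_matrix"],c["distortion"]).reshape(-1,2)
    d=np.c_[p,np.ones(len(p))]@c["R"]; o=-c["R"].T@c["t"]
    return o+d*((z-o[2])/d[:,2])[:,None]
E
python3 - <<'E'
from h import *
c=cam("top"); im=c["image"]; W=world(c); H=W[...,2]
hsv=cv2.cvtColor(im,cv2.COLOR_RGB2HSV)
# mat pack: grey case (low saturation) blob, rays cast on its top plane z=.034
reg=np.zeros(H.shape,bool); reg[183:225,335:388]=1
m=(hsv[...,1]<70)&(hsv[...,2]>70)&reg&(H<.05)
n,l,s,ce=cv2.connectedComponentsWithStats(m.astype(np.uint8)); i=1+s[1:,4].argmax()
v,u=np.where(l==i); P=plane(c,np.c_[u,v],.034)
r=cv2.minAreaRect((P[:,:2]*1000).astype(np.float32)); print("grey case (72x54)",r,s[i,4])
b=cv2.inRange(hsv,(12,90,90),(38,255,255)).astype(bool)
v,u=np.where(b&reg); P=plane(c,np.c_[u,v],.032)[:,:2]*1000; print("brass",P.mean(0),len(P))
m2=reg&(H>.026)&(H<.045); 
r=cv2.minAreaRect((W[m2][:,:2]*1000).astype(np.float32)); print("depth pack",r)
# charger pack tops
box=np.zeros(H.shape,bool); box[135:225,145:275]=1
n,l,s,ce=cv2.connectedComponentsWithStats(((H>.093)&(H<.11)&box).astype(np.uint8))
for i in range(1,n):
    if s[i,4]>25:
        v,u=np.where(l==i);P=plane(c,np.c_[u,v],.1); r=cv2.minAreaRect((P[:,:2]*1000).astype(np.float32)); print("ch",np.round(r[0],1),np.round(r[1],1),round(r[2],1),s[i,4])
bb=(b&box).astype(np.uint8); bb=cv2.dilate(bb,np.ones((5,5),np.uint8)); n,l,s,ce=cv2.connectedComponentsWithStats(bb)
for i in range(1,n):
    v,u=np.where((l==i)&b);P=plane(c,np.c_[u,v],.015)[:,:2]*1000; 
    if len(P)>5: print("bay brass",P.mean(0).round(1),len(P))
E
```

```text
grey case (72x54) ((512.4418334960938, -157.76693725585938), (71.31266784667969, 54.2701530456543), 55.573123931884766) 382
brass [ 487.91385105 -194.85492428] 29
depth pack ((506.8349304199219, -163.78314208984375), (85.86150360107422, 54.45875549316406), 56.243675231933594)
ch [613.  166.6] [55.1 30.2] 18.9 197
ch [583.3 249.6] [55.2 31. ] 19.4 198
ch [547.3 347.3] [55.7 44. ] 19.7 279
ch [528.7 400.5] [55.3 44.9] 20.3 287
bay brass [600.1 208.5] 31
bay brass [567.5 295.8] 29
```

Call:
servo_tool([
  [[0, 0, 0, -25.8, 6.75, 37.8, 0], [0, 0, 0, -25.8, 6.75, 37.8, 0], [0, 0, 0, -25.8, 6.75, 37.8, 0], [0, 0, 0, -25.8, 6.75, 37.8, 0], [0, 0, 0, -25.8, 6.75, 37.8, 0], [0, 0, 0, -25.8, 6.75, 37.8, 0], [0, 0, 0, -25.8, 6.75, 37.8, 0], [0, 0, 0, -25.8, 6.75, 37.8, 0], [0, 0, 0, -25.8, 6.75, 37.8, 0], [0, 0, 0, -25.8, 6.75, 37.8, 0], [0, 0, 0, -25.8, 6.75, 37.8, 0], [0, 0, 0, -25.8, 6.75, 37.8, 0]],
], grip_force=40)

```text
clock: 1.35
tcp_pos: [0.5183, -0.1479, 0.1499]
eef_rot: [[0.284, 0.0, 0.959], [-0.959, -0.0, 0.284], [0.0, -1.0, 0.0]]
contact_force: [0.3, -1.3, -0.6]
gripper_width: 0.0854
```

Call:
servo_tool([
  [[0, -0.138, 0, 0, 0, 0, 0], [0, -0.138, 0, 0, 0, 0, 0], [0, -0.138, 0, 0, 0, 0, 0], [0, -0.138, 0, 0, 0, 0, 0], [0, -0.138, 0, 0, 0, 0, 0], [0, 0, 0, 0, 0, 0, 0], [0, 0, 0, 0, 0, 0, 0]],
])

```text
clock: 2.05
tcp_pos: [0.5173, -0.1497, 0.1501]
eef_rot: [[0.827, -0.0, 0.562], [-0.562, 0.0, 0.827], [-0.0, -1.0, -0.0]]
contact_force: [0.2, 0.7, -0.3]
gripper_width: 0.0858
```

```bash
cat >> h.py <<'E'
def to(target):
    "tool-axis shift in mm to bring TCP to world target (mm)"
    s=env.state(); R=s["eef_rot"]; d=np.array(target)-s["tcp_pos"]*1000
    print("clock",round(s["clock"],2),"tcp",(s["tcp_pos"]*1000).round(1),"shift",(R.T@d).round(1),"q",s["q"].round(2),"F",s["contact_force"].round(1),"w",round(s["gripper_width"]*1000,1)); print(R.round(3))
E
python3 -c "
from h import *
to([517.2,-149.6,8])"
```

```text
clock 2.05 tcp [ 517.3 -149.7  150.1] shift [-1.000e-01  1.421e+02  0.000e+00] q [-0.52 -0.08 -0.24  1.42 -0.    1.64] F [ 0.2  0.7 -0.3] w 85.8
[[ 0.827 -0.     0.562]
 [-0.562  0.     0.827]
 [-0.    -1.    -0.   ]]
```

Call:
servo_tool([
  [[0, 0, 0, 0, 40, 0, 0], [0, 0, 0, 0, 40, 0, 0], [0, 0, 0, 0, 30, 0, 0], [0, 0, 0, 0, 20, 0, 0], [0, 0, 0, 0, 12, 0, 0], [0, 0, 0, 0, 0, 0, 0], [0, 0, 0, 0, 0, 0, 255], [0, 0, 0, 0, 0, 0, 255], [0, 0, 0, 0, 0, 0, 255], [0, 0, 0, 0, 0, 0, 255], [0, 0, 0, 0, 0, 0, 255], [0, 0, 0, 0, 0, 0, 255]],
])

```text
clock: 3.25
tcp_pos: [0.5185, -0.1504, 0.01]
eef_rot: [[0.829, 0.002, 0.559], [-0.559, -0.001, 0.829], [0.003, -1.0, 0.0]]
contact_force: [-1.1, -0.1, 5.9]
gripper_width: 0.0529
```

Call:
servo_tool([
  [[0, 0, 0, 0, 0, 0, 255], [0, 0, 0, 0, 0, 0, 255], [0, 0, 0, 0, -10, 0, 255], [0, 0, 0, 0, -30, 0, 255], [0, 0, 0, 0, -40, 0, 255], [0, 0, 0, 0, -40, 0, 255], [0, 0, 0, 0, 0, 0, 255]],
])

```text
clock: 3.95
tcp_pos: [0.5203, -0.1513, 0.1353]
eef_rot: [[0.829, 0.008, 0.559], [-0.559, -0.005, 0.829], [0.009, -1.0, 0.001]]
contact_force: [1.1, 0.3, -0.5]
gripper_width: 0.0533
```

Call:
servo_tool([
  [[0, 0.1395, 0, 0, 0, 0, 255], [0, 0.1395, 0, 0, 0, 0, 255], [0, 0.1395, 0, 0, 0, 0, 255], [0, 0.1395, 0, 0, 0, 0, 255], [0, 0.1395, 0, 0, 0, 0, 255], [0, 0.1395, 0, 0, 0, 0, 255], [0, 0.1395, 0, 0, 0, 0, 255], [0, 0, 0, 0, 0, 0, 255]],
])

```text
clock: 4.75
tcp_pos: [0.5172, -0.1496, 0.1283]
eef_rot: [[-0.001, -0.0, 1.0], [-1.0, 0.0, -0.001], [-0.0, -1.0, -0.0]]
contact_force: [0.6, 0.0, -1.2]
gripper_width: 0.0532
```

```bash
python3 - <<'E'
from h import *
to([520,-150,140])
c=cam("scene"); cv2.imwrite("pics/s2.png",cv2.resize(c["image"][150:350,180:440,::-1],None,fx=3,fy=3))
E
```

```text
clock 4.75 tcp [ 517.2 -149.6  128.3] shift [  0.4 -11.7   2.8] q [-0.52 -0.08 -0.27  1.38 -0.    2.62] F [ 0.6  0.  -1.2] w 53.2
[[-0.001 -0.     1.   ]
 [-1.     0.    -0.001]
 [-0.    -1.    -0.   ]]
```

View pics/s2.png

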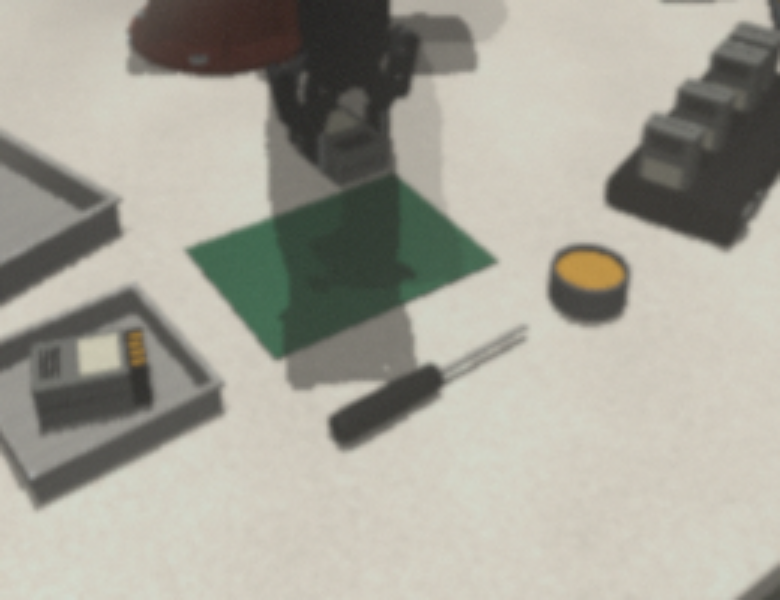

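The pack is held level with its top end facing the camera, at about crop px (355,155). Next I pitch it upright.

Call:
servo_tool([
  [[0.1428, 0, 0, 0, 0, 0, 255], [0.1428, 0, 0, 0, 0, 0, 255], [0.1428, 0, 0, 0, 0, 0, 255], [0.1428, 0, 0, 0, 0, 0, 255], [0.1428, 0, 0, 0, 0, 0, 255], [0.1428, 0, 0, 0, 0, 0, 255], [0.1428, 0, 0, 0, 0, 0, 255], [0.1428, 0, 0, 0, 0, 0, 255], [0.1428, 0, 0, 0, 0, 0, 255], [0.1428, 0, 0, 0, 0, 0, 255], [0.1428, 0, 0, 0, 0, 0, 255], [0, 0, 0, 0, 0, 0, 255]],
])

```text
clock: 6.0
tcp_pos: [0.5716, -0.2551, 0.2416]
eef_rot: [[0.122, 0.948, 0.294], [-0.99, 0.138, -0.033], [-0.072, -0.287, 0.955]]
contact_force: [0.2, -0.5, -1.9]
gripper_width: 0.0534
```

```bash
python3 - <<'E'
from h import *
to([517,-150,75])
c=cam("scene"); cv2.imwrite("pics/s3.png",cv2.resize(c["image"][120:320,180:440,::-1],None,fx=3,fy=3))
W=world(c); np.save("s3.npy",W)
m=(W[...,1]>-.19)&(W[...,1]<-.11)&(W[...,0]>.49)&(W[...,0]<.56)&(W[...,2]>.03)
P=W[m]*1000; print(len(P),np.percentile(P,[1,50,99],axis=0).round(1))
E
```

```text
clock 6.0 tcp [ 571.6 -255.1  241.6] shift [ -98.7   10.5 -178.7] q [-1.13 -0.84 -1.09  0.54  1.16  2.47] F [ 0.2 -0.5 -1.9] w 53.4
[[ 0.122  0.948  0.294]
 [-0.99   0.138 -0.033]
 [-0.072 -0.287  0.955]]Traceback (most recent call last):
  File "<stdin>", line 6, in <module>
    return _quantile_unchecked(
        a, q, axis, out, overwrite_input, method, keepdims, weights)
    return _ureduce(a,
                    func=_quantile_ureduce_func,
    ...<5 lines>...
                    overwrite_input=overwrite_input,
                    method=method)
    r = func(a, **kwargs)
    result = _quantile(arr,
                       quantiles=q,
    ...<2 lines>...
                       out=out,
                       weights=wgt)
    slices_having_nans = np.isnan(arr[-1, ...])
                                  ~~~^^^^^^^^^
IndexError: index -1 is out of bounds for axis 0 with size 0
```

View pics/s3.png

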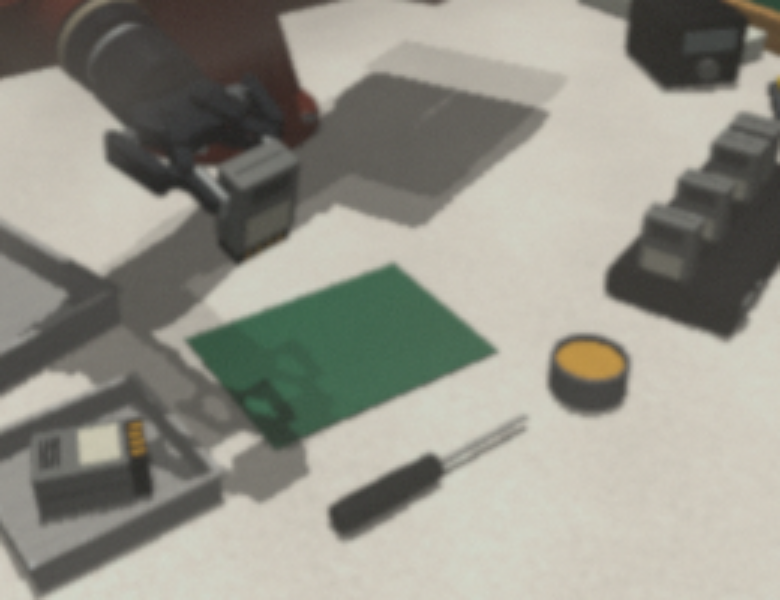

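The pitch stopped at the limits of joints 2 and 3: the tool is too close in to go horizontal. It needs to stand farther out, so I'll compute the shift and the remaining turn.

```bash
cat >> h.py <<'E'
from scipy.spatial.transform import Rotation as Ro
def turn(Rt):
    R=env.state()["eef_rot"]; print("turn",Ro.from_matrix(R.T@Rt).as_rotvec().round(3))
UP=np.array([[0,1,0],[-1,0,0],[0,0,1.]])
E
python3 -c "
from h import *
to([605,-170,170]); turn(UP)
d=np.load('top0.npz');W=d['W'];print('driver',W[149,330],W[149,380],W[149,393],'tin',W[151,303],'tray edge',W[195,412])"
```

```text
clock 6.05 tcp [ 571.9 -254.1  239.7] shift [-74.   63.2 -59.6] q [-1.13 -0.84 -1.09  0.55  1.15  2.47] F [ 0.6  0.6 -1.5] w 53.4
[[ 0.122  0.947  0.298]
 [-0.99   0.138 -0.035]
 [-0.075 -0.29   0.954]]
turn [ 0.299 -0.056 -0.132]
driver [ 0.67893839 -0.07587823  0.01786779] [ 0.67669819 -0.23040504  0.02508044] [ 0.67595576 -0.27026747  0.02785114] tin [0.67050491 0.00779657 0.02811559] tray edge [ 0.53241677 -0.32490919  0.02774962]
```

Call:
servo_tool([
  [[0, 0, 0, -18, 18, -12, 255], [0, 0, 0, -18, 18, -12, 255], [0, 0, 0, -18, 18, -12, 255], [0, 0, 0, -18, 9, -12, 255], [0.1, -0.019, -0.044, 0, 0, 0, 255], [0.1, -0.019, -0.044, 0, 0, 0, 255], [0.1, -0.019, -0.044, 0, 0, 0, 255], [0, 0, 0, 0, 0, 0, 255]],
])

```text
clock: 6.85
tcp_pos: [0.6174, -0.2532, 0.3042]
eef_rot: [[0.13, 0.972, 0.197], [-0.991, 0.131, 0.008], [-0.018, -0.197, 0.98]]
contact_force: [-0.1, -1.1, -1.1]
gripper_width: 0.0531
```

```bash
python3 -c "
from h import *
to([605,-170,70]); turn(UP)"
```

```text
clock 6.85 tcp [ 617.4 -253.2  304.2] shift [ -79.9   45.  -231.4] q [-1.04 -0.84 -1.09  0.23  1.13  2.72] F [-0.1 -1.1 -1.1] w 53.1
[[ 0.13   0.972  0.197]
 [-0.991  0.131  0.008]
 [-0.018 -0.197  0.98 ]]
turn [ 0.199 -0.005 -0.132]
```

Call:
servo_tool([
  [[0, 0, 0, 0.5, 6, -29, 255], [0, 0, 0, 0.5, 6, -29, 255], [0, 0, 0, 0.5, 6, -29, 255], [0, 0, 0, 0.5, 6, -29, 255], [0, 0, 0, 0, 0, 0, 255]],
])

```text
clock: 7.35
tcp_pos: [0.6264, -0.2653, 0.1831]
eef_rot: [[0.149, 0.964, 0.22], [-0.988, 0.153, 0.001], [-0.033, -0.218, 0.975]]
contact_force: [0.0, -0.4, -1.9]
gripper_width: 0.0532
```

```bash
python3 -c "
from h import *
to([615,-190,130]); turn(UP)"
```

```text
clock 7.35 tcp [ 626.4 -265.3  183.1] shift [-74.3  12.1 -54.2] q [-1.04 -0.5  -1.1  -0.05  1.14  2.67] F [ 0.  -0.4 -1.9] w 53.2
[[ 0.149  0.964  0.22 ]
 [-0.988  0.153  0.001]
 [-0.033 -0.218  0.975]]
turn [ 0.222 -0.016 -0.153]
```

Call:
servo_tool([
  [[0.111, -0.016, 0, -10, 0, -5, 255], [0.111, -0.016, 0, -10, 0, -10, 255], [0, 0, 0, -10, 0, -20, 255], [0, 0, 0, 0, 0, 0, 255]],
])

```text
clock: 7.75
tcp_pos: [0.6385, -0.268, 0.1561]
eef_rot: [[0.157, 0.98, 0.12], [-0.987, 0.158, 0.001], [-0.018, -0.119, 0.993]]
contact_force: [-0.5, 0.7, -2.3]
gripper_width: 0.0533
```

```bash
python3 -c "
from h import *
to([615,-220,80]); turn(UP)"
```

```text
clock 7.75 tcp [ 638.5 -268.   156.1] shift [-49.7  -6.4 -78.3] q [-1.03 -0.23 -1.1  -0.55  1.17  2.87] F [-0.5  0.7 -2.3] w 53.3
[[ 0.157  0.98   0.12 ]
 [-0.987  0.158  0.001]
 [-0.018 -0.119  0.993]]
turn [ 0.12  -0.009 -0.158]
```

Call:
servo_tool([
  [[0.06, -0.009, 0, -5, 0, -25, 255], [0.06, -0.009, 0, -5, 0, -25, 255], [0, 0, 0, 0, 0, 0, 255]],
])

```text
clock: 8.05
tcp_pos: [0.6358, -0.265, 0.1224]
eef_rot: [[0.155, 0.987, 0.05], [-0.988, 0.156, -0.007], [-0.015, -0.049, 0.999]]
contact_force: [-1.2, 0.8, -2.3]
gripper_width: 0.0531
```

```bash
python3 - <<'E'
from h import *
to([625,-240,65]); turn(UP)
c=cam("scene"); cv2.imwrite("pics/s4.png",cv2.resize(c["image"][120:320,100:400,::-1],None,fx=2.6,fy=2.6))
E
```

```text
clock 8.05 tcp [ 635.8 -265.   122.4] shift [-25.6  -3.9 -58. ] q [-1.03  0.07 -1.05 -0.99  1.19  3.03] F [-1.2  0.8 -2.3] w 53.1
[[ 0.155  0.987  0.05 ]
 [-0.988  0.156 -0.007]
 [-0.015 -0.049  0.999]]
turn [ 0.05  -0.011 -0.156]
```

View pics/s4.png

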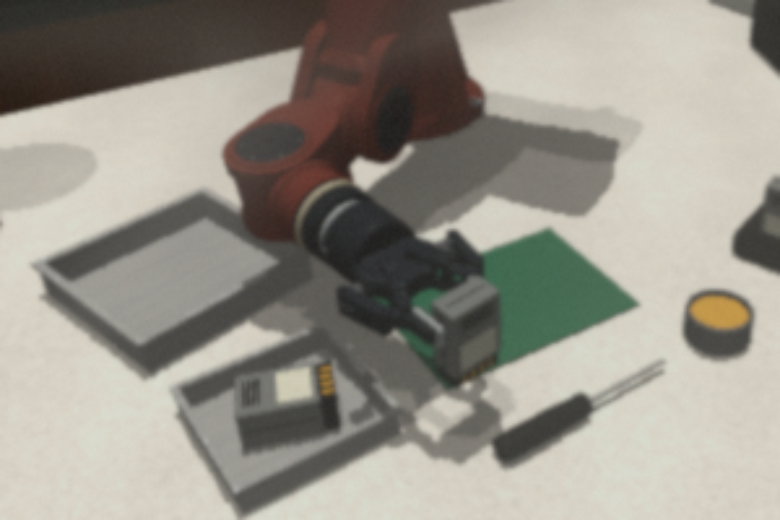

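The pack is upright, but the wrist is low beside the big tray, so going down further is unsafe. I'll lay the pack back on the mat and regrasp it with the tool leaning sideways, which uses joint 5 and keeps the wrist high.

Call:
servo_tool([
  [[-0.14, 0, 0, 0, 0, 10, 255], [-0.14, 0, 0, 0, 0, 10, 255], [-0.14, 0, 0, 0, 0, 0, 255], [-0.14, 0, 0, 0, 0, 0, 255], [-0.14, 0, 0, 0, 0, 0, 255], [-0.14, 0, 0, 0, 0, 0, 255], [-0.14, 0, 0, 0, 0, 0, 255], [-0.14, 0, 0, 0, 0, 0, 255], [-0.14, 0, 0, 0, 0, 0, 255], [-0.14, 0, 0, 0, 0, 0, 255], [-0.12, 0, 0, 0, 0, 0, 255], [0, 0, 0, 0, 0, 0, 255]],
])

```text
clock: 9.3
tcp_pos: [0.6529, -0.2871, 0.1411]
eef_rot: [[0.135, 0.389, 0.911], [-0.991, 0.054, 0.124], [-0.001, -0.919, 0.393]]
contact_force: [0.7, -0.7, -1.9]
gripper_width: 0.0531
```

```bash
cat >> h.py <<'E'
def down(az,lean=0):
    "tool x at azimuth az, tool y down, leaned by lean about tool x"
    c,s=np.cos(az),np.sin(az)
    return np.array([[c,0,-s],[s,0,c],[0,-1,0.]])@Ro.from_rotvec([lean,0,0]).as_matrix()
E
python3 -c "
from h import *
to([510,-145,130]); turn(down(-.57))"
```

```text
clock 9.3 tcp [ 652.9 -287.1  141.1] shift [-160.1  -37.8 -117. ] q [-0.73  0.05 -0.18  1.07  0.3   2.32] F [ 0.7 -0.7 -1.9] w 53.1
[[ 0.135  0.389  0.911]
 [-0.991  0.054  0.124]
 [-0.001 -0.919  0.393]]
turn [-0.379 -0.854  0.174]
```

Call:
servo_tool([
  [[0, 0, 0, -32, -7.5, -23.4, 255], [0, 0, 0, -32, -7.5, -23.4, 255], [0, 0, 0, -32, -7.5, -23.4, 255], [0, 0, 0, -32, -7.5, -23.4, 255], [0, 0, 0, -32, -7.5, -23.4, 255], [-0.054, -0.122, 0.025, 0, 0, 0, 255], [-0.054, -0.122, 0.025, 0, 0, 0, 255], [-0.054, -0.122, 0.025, 0, 0, 0, 255], [-0.054, -0.122, 0.025, 0, 0, 0, 255], [-0.054, -0.122, 0.025, 0, 0, 0, 255], [-0.054, -0.122, 0.025, 0, 0, 0, 255], [-0.054, -0.122, 0.025, 0, 0, 0, 255]],
])

```text
clock: 10.5
tcp_pos: [0.508, -0.1446, 0.1255]
eef_rot: [[0.843, 0.0, 0.538], [-0.538, 0.006, 0.843], [-0.003, -1.0, 0.005]]
contact_force: [0.0, 0.1, -0.8]
gripper_width: 0.0533
```

```bash
python3 -c "
from h import *
to([510,-145,10.5]); turn(down(-.57))"
```

```text
clock 10.5 tcp [ 508.  -144.6  125.5] shift [  2.3 115.    0.2] q [-0.53 -0.11 -0.3   1.38  0.    1.61] F [ 0.   0.1 -0.8] w 53.3
[[ 0.843  0.     0.538]
 [-0.538  0.006  0.843]
 [-0.003 -1.     0.005]]
turn [-0.005  0.002 -0.003]
```

Call:
servo_tool([
  [[0, 0, 0, 2, 35, 0, 255], [0, 0, 0, 0, 35, 0, 255], [0, 0, 0, 0, 25, 0, 255], [0, 0, 0, 0, 12, 0, 255], [0, 0, 0, 0, 4, 0, 255], [0, 0, 0, 0, 3, 0, 255], [0, 0, 0, 0, 2, 0, 255], [0, 0, 0, 0, 0, 0, 255]],
])

```text
clock: 11.3
tcp_pos: [0.5123, -0.1466, 0.0099]
eef_rot: [[0.839, 0.001, 0.543], [-0.543, 0.005, 0.839], [-0.001, -1.0, 0.005]]
contact_force: [-7.6, 4.1, 16.1]
gripper_width: 0.0533
```

Call:
servo_tool([
  [[0, 0, 0, 0, 0, 0, 0], [0, 0, 0, 0, 0, 0, 0], [0, 0, 0, 0, 0, 0, 0], [0, 0, 0, 0, 0, 0, 0], [0, 0, 0, 0, -30, 0, 0], [0, 0, 0, 0, -40, 0, 0], [0, 0, 0, 0, -20, 0, 0], [-0.14, 0, 0, 0, 0, 0, 0], [-0.14, 0, 0, 0, 0, 0, 0], [-0.14, 0, 0, 0, 0, 0, 0], [-0.14, 0, 0, 0, 0, 0, 0], [-0.14, 0, 0, 0, 0, 0, 0]],
])

```text
clock: 12.5
tcp_pos: [0.5126, -0.1465, 0.0972]
eef_rot: [[0.84, -0.35, 0.414], [-0.542, -0.541, 0.643], [-0.001, -0.765, -0.644]]
contact_force: [0.7, -0.9, -0.1]
gripper_width: 0.0852
```

```bash
python3 - <<'E'
from h import *
to([520,-140,10]); turn(down(-.57,-.8))
for n in ("scene","top"):
    c=cam(n); W=world(c); H=W[...,2]
    m=(W[...,0]>.42)&(W[...,0]<.58)&(W[...,1]>-.25)&(W[...,1]<-.06)&(H>.0295)&(H<.039)
    l=cv2.connectedComponentsWithStats(m.astype(np.uint8)); i=1+l[2][1:,4].argmax(); P=W[l[1]==i]*1000
    print(n,len(P),cv2.minAreaRect(P[:,:2].astype(np.float32)),P.mean(0).round(1))
    save(c,f"pics/{n}5.png")
E
```

```text
clock 12.5 tcp [ 512.6 -146.5   97.2] shift [ 2.8 60.6 63.5] q [-0.18  0.35 -0.01  1.52 -0.64  2.07] F [ 0.7 -0.9 -0.1] w 85.2
[[ 0.84  -0.35   0.414]
 [-0.542 -0.541  0.643]
 [-0.001 -0.765 -0.644]]
turn [-0.1   -0.002 -0.003]
scene 369 ((506.6535949707031, -162.48919677734375), (84.80044555664062, 55.31731414794922), 55.089351654052734) [ 508.  -162.2   32.5]
top 482 ((502.36199951171875, -161.79664611816406), (85.86772918701172, 54.67708969116211), 56.11751937866211) [ 502.7 -160.7   34.3]
```

View pics/scene5.png

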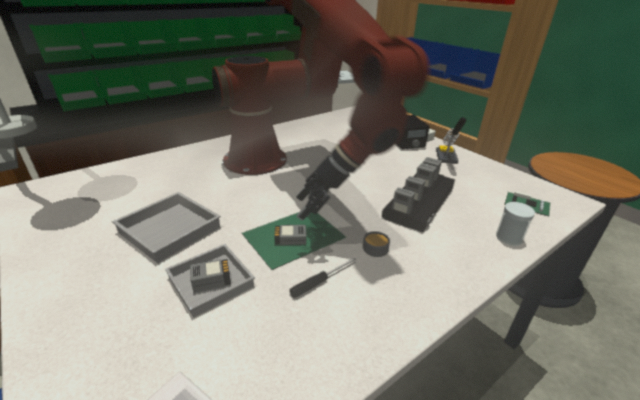

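The pack lies flat on the mat again at (503,-161.5) mm (image px (291,235)), and the tool leans as wanted. Next I add a bit of lean and go in.

Call:
servo_tool([
  [[-0.14, 0, 0, 0, 0, 0, 0], [0, 0, 0, 0, 0, 0, 0]],
])

```text
clock: 12.8
tcp_pos: [0.5093, -0.1455, 0.0909]
eef_rot: [[0.84, -0.412, 0.354], [-0.543, -0.62, 0.566], [-0.013, -0.667, -0.745]]
contact_force: [-0.2, 0.8, -1.8]
gripper_width: 0.0859
```

```bash
python3 -c "
from h import *
to([506.3,-156.4,15.5]); turn(down(-.573,-.84))"
```

```text
clock 12.8 tcp [ 509.3 -145.5   90.9] shift [ 4.4 58.3 48.9] q [-0.14  0.49  0.08  1.62 -0.74  2.18] F [-0.2  0.8 -1.8] w 85.9
[[ 0.84  -0.412  0.354]
 [-0.543 -0.62   0.566]
 [-0.013 -0.667 -0.745]]
turn [ 0.     0.009 -0.01 ]
```

Call:
servo_tool([
  [[0, 0, 0, 0, 0, 0, 0], [0, 0, 0, 1, 15, 15, 0], [0, 0, 0, 1, 15, 15, 0], [0, 0, 0, 0, 12, 12, 0], [0, 0, 0, 0, 6, 0, 0], [0, 0, 0, 0, 0, 0, 0], [0, 0, 0, 0, 0, 0, 0]],
])

```text
clock: 13.5
tcp_pos: [0.5095, -0.1542, 0.0343]
eef_rot: [[0.839, -0.404, 0.364], [-0.544, -0.621, 0.564], [-0.002, -0.672, -0.741]]
contact_force: [0.2, 0.5, -0.2]
gripper_width: 0.0852
```

```bash
python3 -c "
from h import *
to([506.3,-156.4,15.5]); turn(down(-.573,-.84))"
```

```text
clock 13.5 tcp [ 509.5 -154.2   34.3] shift [-1.5 15.2 11.5] q [-0.15  0.53  0.04  1.5  -0.74  2.16] F [ 0.2  0.5 -0.2] w 85.2
[[ 0.839 -0.404  0.364]
 [-0.544 -0.621  0.564]
 [-0.002 -0.672 -0.741]]
turn [-0.006 -0.    -0.003]
```

Call:
servo_tool([
  [[0, 0, 0, -1.5, 8, 6, 0], [0, 0, 0, 0, 7, 5.5, 0], [0, 0, 0, 0, 0, 0, 0], [0, 0, 0, 0, 0, 0, 255], [0, 0, 0, 0, 0, 0, 255], [0, 0, 0, 0, 0, 0, 255], [0, 0, 0, 0, 0, 0, 255], [0, 0, 0, 0, 0, 0, 255], [0, 0, 0, 0, 0, 0, 255], [0, 0, 0, 0, 0, 0, 255], [0, 0, 0, 0, 0, 0, 255]],
], grip_force=50)

```text
clock: 14.6
tcp_pos: [0.5061, -0.1559, 0.0145]
eef_rot: [[0.839, -0.405, 0.363], [-0.543, -0.621, 0.564], [-0.003, -0.671, -0.742]]
contact_force: [2.3, 1.6, 4.0]
gripper_width: 0.053
```

```bash
python3 -c "
from h import *
to([506.3,-156.4,120]); turn(down(-.573,-.84))"
```

```text
clock 14.6 tcp [ 506.1 -155.9   14.5] shift [  0.1 -70.5 -78.4] q [-0.16  0.55  0.02  1.46 -0.74  2.16] F [2.3 1.6 4. ] w 53.0
[[ 0.839 -0.405  0.363]
 [-0.543 -0.621  0.564]
 [-0.003 -0.671 -0.742]]
turn [-0.004  0.001 -0.003]
```

Call:
servo_tool([
  [[0, 0, 0, 0, -10, -11, 255], [0, 0, 0, 0, -20, -22, 255], [0, 0, 0, 0, -20, -22, 255], [0, 0, 0, 0, -20, -22, 255], [0, 0, 0, 0, -10, -11, 255], [0, 0, 0, 0, 0, 0, 255]],
])

```text
clock: 15.2
tcp_pos: [0.5074, -0.156, 0.1353]
eef_rot: [[0.839, -0.403, 0.365], [-0.544, -0.621, 0.564], [-0.0, -0.672, -0.741]]
contact_force: [0.1, 2.0, -1.9]
gripper_width: 0.0535
```

Call:
servo_tool([
  [[0.1428, 0, 0, 0, 0, 0, 255], [0.1428, 0, 0, 0, 0, 0, 255], [0.1428, 0, 0, 0, 0, 0, 255], [0.1428, 0, 0, 0, 0, 0, 255], [0.1428, 0, 0, 0, 0, 0, 255], [0.1428, 0, 0, 0, 0, 0, 255], [0.1428, 0, 0, 0, 0, 0, 255], [0.1428, 0, 0, 0, 0, 0, 255], [0.1428, 0, 0, 0, 0, 0, 255], [0.1428, 0, 0, 0, 0, 0, 255], [0.1428, 0, 0, 0, 0, 0, 255], [0, 0, 0, 0, 0, 0, 255]],
])

```text
clock: 16.4
tcp_pos: [0.5041, -0.1563, 0.1289]
eef_rot: [[0.837, 0.362, 0.411], [-0.547, 0.569, 0.614], [-0.011, -0.738, 0.674]]
contact_force: [0.5, -0.0, -2.4]
gripper_width: 0.0532
```

```bash
python3 - <<'E'
from h import *
to([510,-150,60]); turn(down(-.573,.731))
c=cam("scene"); cv2.imwrite("pics/s6.png",cv2.resize(c["image"][130:300,200:420,::-1],None,fx=3,fy=3))
E
```

```text
clock 16.4 tcp [ 504.1 -156.3  128.9] shift [  2.3  56.6 -40.2] q [-0.95  0.03 -0.33  1.54  0.68  1.09] F [ 0.5 -0.  -2.4] w 53.2
[[ 0.837  0.362  0.411]
 [-0.547  0.569  0.614]
 [-0.011 -0.738  0.674]]
turn [-0.009 -0.012 -0.004]
```

View pics/s6.png

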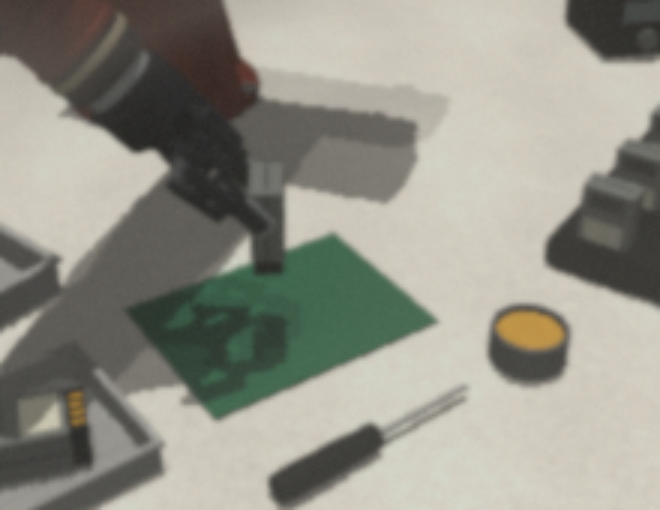

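The pack hangs upright at crop px (268,225), foot down. Next I lower it onto the mat.

Call:
servo_tool([
  [[0, 0, 0, 0, 15, -13.5, 255], [0, 0, 0, 0, 15, -13.5, 255], [0, 0, 0, 0, 11, -10, 255], [0, 0, 0, 0, 7.5, -7, 255], [0, 0, 0, 0, 3, -2.7, 255], [0, 0, 0, 0, 1.2, -1.1, 255], [0, 0, 0, 0, 1.2, -1.1, 255], [0, 0, 0, 0, 0, 0, 255]],
])

```text
clock: 17.25
tcp_pos: [0.5063, -0.1561, 0.0607]
eef_rot: [[0.839, 0.363, 0.405], [-0.544, 0.564, 0.622], [-0.003, -0.742, 0.67]]
contact_force: [0.1, 0.2, -1.9]
gripper_width: 0.0532
```

```bash
python3 -c "
from h import *
to([504,-156,54]); turn(down(-.573,.731))"
```

```text
clock 17.25 tcp [ 506.3 -156.1   60.7] shift [-1.9  4.2 -5.4] q [-0.95  0.09 -0.39  1.41  0.67  1.09] F [ 0.1  0.2 -1.9] w 53.2
[[ 0.839  0.363  0.405]
 [-0.544  0.564  0.622]
 [-0.003 -0.742  0.67 ]]
turn [-0.004 -0.003 -0.001]
```

Call:
servo_tool([
  [[0, 0, 0, 0, 1.1, -1, 255], [0, 0, 0, 0, 1.1, -1, 255], [0, 0, 0, 0, 0.8, -0.7, 255], [0, 0, 0, 0, 0, 0, 255]],
])

```text
clock: 17.65
tcp_pos: [0.506, -0.1557, 0.0562]
eef_rot: [[0.839, 0.362, 0.405], [-0.544, 0.565, 0.621], [-0.004, -0.742, 0.671]]
contact_force: [0.1, 0.2, -0.5]
gripper_width: 0.0535
```

Call:
servo_tool([
  [[0, 0, 0, 0, 0.8, -0.7, 255], [0, 0, 0, 0, 0.8, -0.7, 255], [0, 0, 0, 0, 0, 0, 255]],
])

```text
clock: 17.95
tcp_pos: [0.506, -0.1557, 0.054]
eef_rot: [[0.839, 0.362, 0.405], [-0.544, 0.565, 0.621], [-0.004, -0.742, 0.671]]
contact_force: [0.2, -0.3, -1.4]
gripper_width: 0.0536
```

Call:
servo_tool([
  [[0, 0, 0, 0, 0.8, -0.7, 255], [0, 0, 0, 0, 0.8, -0.7, 255], [0, 0, 0, 0, 0, 0, 255]],
])

```text
clock: 18.25
tcp_pos: [0.5062, -0.1557, 0.0523]
eef_rot: [[0.839, 0.363, 0.405], [-0.544, 0.565, 0.621], [-0.003, -0.741, 0.671]]
contact_force: [-1.8, -0.2, 1.9]
gripper_width: 0.0533
```

```bash
python3 - <<'E'
from h import *
to([504,-156,50])
c=cam("scene"); W=world(c)*1000
m=(abs(W[...,0]-510)<60)&(abs(W[...,1]+155)<60)&(W[...,2]>-5)&(W[...,2]<130)
hsv=cv2.cvtColor(c["image"],cv2.COLOR_RGB2HSV)
# case front: grey, not green
g=m&~((hsv[...,0]>50)&(hsv[...,0]<90)&(hsv[...,1]>80))&(W[...,2]>12)
v,u=np.where(g); print(u.min(),u.max(),v.min(),v.max())
cv2.imwrite("pics/s7.png",cv2.resize(c["image"][160:250,250:340,::-1],None,fx=6,fy=6,interpolation=cv2.INTER_CUBIC))
E
```

```text
clock 18.25 tcp [ 506.2 -155.7   52.3] shift [-1.7  0.8 -2.6] q [-0.94  0.1  -0.39  1.39  0.67  1.09] F [-1.8 -0.2  1.9] w 53.3
[[ 0.839  0.363  0.405]
 [-0.544  0.565  0.621]
 [-0.003 -0.741  0.671]]
270 295 197 241
```

View pics/s7.png

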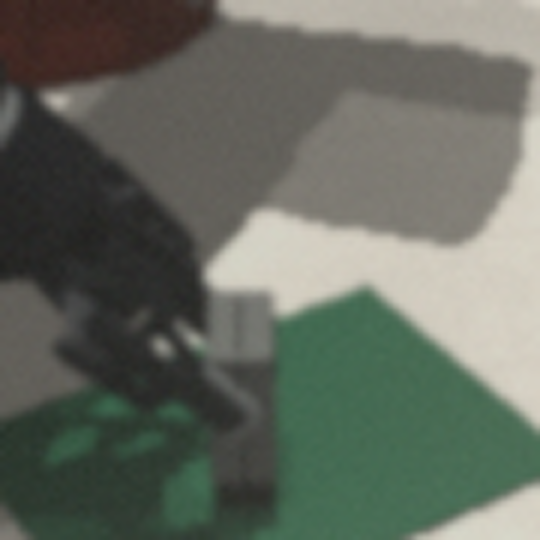

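Contact is felt: Fz went from -1.9 to +1.9 N, and the TCP height matches the pack's foot on the mat. Press a little, release and back off along the tool.

Call:
servo_tool([
  [[0, 0, 0, 0, 0.8, -0.7, 255], [0, 0, 0, 0, 0, 0, 255], [0, 0, 0, 0, 0, 0, 100], [0, 0, 0, 0, 0, 0, 40], [0, 0, 0, 0, 0, 0, 0], [0, 0, 0, 0, 0, 0, 0], [0, 0, 0, 0, -10, 0, 0], [0, 0, 0, 0, -25, 0, 0], [0, 0, 0, 0, -35, 0, 0], [0, 0, 0, 0, -35, 0, 0], [0, 0, 0, 0, -25, 0, 0], [0, 0, 0, 0, 0, 0, 0]],
])

```text
clock: 19.5
tcp_pos: [0.4588, -0.2322, 0.1501]
eef_rot: [[0.838, 0.365, 0.405], [-0.546, 0.561, 0.623], [0.0, -0.743, 0.669]]
contact_force: [0.1, 0.2, -0.9]
gripper_width: 0.0856
```

```bash
python3 - <<'E'
from h import *
for n in("top","scene"):
    c=cam(n); W=world(c)*1000
    m=(abs(W[...,0]-505)<70)&(abs(W[...,1]+155)<70)&(W[...,2]>82)&(W[...,2]<96)
    N,l,s,ce=cv2.connectedComponentsWithStats(m.astype(np.uint8))
    for i in range(1,N):
        if s[i,4]>25:
            v,u=np.where(l==i); P=plane(c,np.c_[u,v],.09)[:,:2]*1000
            print(n,s[i,4],cv2.minAreaRect(P.astype(np.float32)),P.mean(0).round(1),np.median(W[l==i][:,2]).round(1))
to([505,-155,150]); turn(down(-.573,0))
E
```

```text
top 197 ((501.8116149902344, -160.73207092285156), (30.344308853149414, 54.97904586791992), 55.742069244384766) [ 502.  -160.9] 90.2
scene 146 ((510.0601806640625, -165.3360595703125), (27.102764129638672, 61.07729721069336), 56.55699157714844) [ 509.6 -164.6] 88.6
clock 19.6 tcp [ 458.9 -229.6  147.4] shift [-2.  56.9 66.7] q [-1.1   0.11 -0.22  1.67  0.62  0.91] F [ 0.8  0.6 -0.6] w 85.5
[[ 0.839  0.363  0.406]
 [-0.544  0.564  0.621]
 [-0.003 -0.742  0.671]]
turn [-0.735 -0.004 -0.002]
```

The pack stands on the mat with its top at 90 mm, centred at (501.8,-160.7) by the top camera. Now turn the tool vertical.

Call:
servo_tool([
  [[-0.147, 0, 0, 0, 0, 0, 0], [-0.147, 0, 0, 0, 0, 0, 0], [-0.147, 0, 0, 0, 0, 0, 0], [-0.147, 0, 0, 0, 0, 0, 0], [-0.147, 0, 0, 0, 0, 0, 0], [0, 0, 0, 0, 0, 0, 0], [0, 0, 0, 0, 0, 0, 0]],
])

```text
clock: 20.3
tcp_pos: [0.4592, -0.2272, 0.1464]
eef_rot: [[0.841, -0.003, 0.541], [-0.541, 0.005, 0.841], [-0.005, -1.0, 0.003]]
contact_force: [-0.7, 0.8, -1.1]
gripper_width: 0.0856
```

```bash
python3 -c "
from h import *
to([502.8,-159.9,52]); turn(down(-.585,0))"
```

```text
clock 20.3 tcp [ 459.2 -227.2  146.4] shift [ 0.8 94.6 79.9] q [-0.72 -0.16 -0.31  1.42  0.    1.43] F [-0.7  0.8 -1.1] w 85.6
[[ 0.841 -0.003  0.541]
 [-0.541  0.005  0.841]
 [-0.005 -1.     0.003]]
turn [-0.003  0.013 -0.005]
```

Call:
servo_tool([
  [[0, 0.012, 0, 0, 0, 40, 0], [0, 0, 0, 0, 0, 40, 0], [0, 0, 0, 0, 0, 0, 0], [0, 0, 0, 0, 0, 0, 0]],
])

```text
clock: 20.7
tcp_pos: [0.5024, -0.1621, 0.1463]
eef_rot: [[0.833, -0.004, 0.554], [-0.553, 0.005, 0.833], [-0.006, -1.0, 0.002]]
contact_force: [0.2, -0.0, -0.2]
gripper_width: 0.0854
```

```bash
python3 -c "
from h import *
to([502.8,-159.9,52]); turn(down(-.585,0))"
```

```text
clock 20.7 tcp [ 502.4 -162.1  146.3] shift [-0.3 94.3  1.9] q [-0.56 -0.11 -0.27  1.42  0.    1.6 ] F [ 0.2 -0.  -0.2] w 85.4
[[ 0.833 -0.004  0.554]
 [-0.553  0.005  0.833]
 [-0.006 -1.     0.002]]
turn [-0.002 -0.002 -0.006]
```

Call:
servo_tool([
  [[0, 0, -0.005, 0, 30, 1.5, 0], [0, 0, 0, 0, 30, 0, 0], [0, 0, 0, 0, 24, 0, 0], [0, 0, 0, 0, 10, 0, 0], [0, 0, 0, 0, 0, 0, 0], [0, 0, 0, 0, 0, 0, 255], [0, 0, 0, 0, 0, 0, 255], [0, 0, 0, 0, 0, 0, 255], [0, 0, 0, 0, 0, 0, 255], [0, 0, 0, 0, 0, 0, 255], [0, 0, 0, 0, 0, 0, 255], [0, 0, 0, 0, 0, 0, 255]],
], grip_force=40)

```text
clock: 21.9
tcp_pos: [0.5046, -0.1615, 0.0551]
eef_rot: [[0.833, 0.003, 0.554], [-0.554, -0.002, 0.833], [0.004, -1.0, -0.0]]
contact_force: [-1.2, -1.3, 6.4]
gripper_width: 0.0538
```

Call:
servo_tool([
  [[0, 0, 0, 0, 0, 0, 255], [0, 0, 0, 0, -5, 0, 255], [0, 0, 0, 0, -20, 0, 255], [0, 0, 0, 0, -40, 0, 255], [0, 0, 0, 0, -45, 0, 255], [0, 0, 0, 0, 0, 0, 255]],
])

```text
clock: 22.5
tcp_pos: [0.5063, -0.1623, 0.1704]
eef_rot: [[0.833, 0.009, 0.553], [-0.553, -0.006, 0.833], [0.011, -1.0, 0.001]]
contact_force: [0.1, -0.1, -0.6]
gripper_width: 0.0537
```

```bash
python3 -c "
from h import *
to([598.5,207.4,175]); turn(down(.346,0))"
```

```text
clock 22.5 tcp [ 506.3 -162.3  170.4] shift [-127.8   -5.8  359. ] q [-0.56 -0.12 -0.24  1.44  0.    1.6 ] F [ 0.1 -0.1 -0.6] w 53.7
[[ 0.833  0.009  0.553]
 [-0.553 -0.006  0.833]
 [ 0.011 -1.     0.001]]
turn [ 0.005 -0.933  0.01 ]
```

Call:
servo_tool([
  [[0, -0.1333, 0, 0, -4, 0, 255], [0, -0.1333, 0, 0, -4, 0, 255], [0, -0.1333, 0, 0, -4, 0, 255], [0, -0.1333, 0, 0, -4, 0, 255], [0, -0.1333, 0, 0, -4, 0, 255], [0, -0.1333, 0, 0, 0, 0, 255], [0, -0.1333, 0, 0, 0, 0, 255], [0, 0, 0, 0, 0, 0, 255]],
])

```text
clock: 23.3
tcp_pos: [0.5034, -0.1606, 0.1831]
eef_rot: [[0.94, 0.001, -0.341], [0.341, -0.0, 0.94], [0.001, -1.0, -0.001]]
contact_force: [-0.2, -0.1, -1.7]
gripper_width: 0.0534
```

```bash
python3 -c "
from h import *
to([598.5,207.4,190]); turn(down(.346,0))"
```

```text
clock 23.3 tcp [ 503.4 -160.6  183.1] shift [215.   -6.9 313.5] q [-0.56 -0.12 -0.21  1.48  0.    0.67] F [-0.2 -0.1 -1.7] w 53.4
[[ 0.94   0.001 -0.341]
 [ 0.341 -0.     0.94 ]
 [ 0.001 -1.    -0.001]]
turn [0.001 0.002 0.001]
```

Call:
servo_tool([
  [[0, 0, 0, 16, -0.7, 23, 255], [0, 0, 0, 24, -0.7, 35, 255], [0, 0, 0, 24, -0.7, 35, 255], [0, 0, 0, 24, -0.7, 35, 255], [0, 0, 0, 24, -0.7, 35, 255], [0, 0, 0, 24, -0.7, 35, 255], [0, 0, 0, 24, -0.7, 35, 255], [0, 0, 0, 24, -0.7, 35, 255], [0, 0, 0, 20, -0.7, 29, 255], [0, 0, 0, 11, 0, 16.5, 255], [0, 0, 0, 0, 0, 0, 255], [0, 0, 0, 0, 0, 0, 255]],
])

```text
clock: 24.5
tcp_pos: [0.5991, 0.2071, 0.1891]
eef_rot: [[0.941, 0.0, -0.338], [0.338, -0.001, 0.941], [0.0, -1.0, -0.001]]
contact_force: [0.3, -0.0, -2.1]
gripper_width: 0.0535
```

```bash
cat > chk.py <<'E'
from h import *
import sys
to([598.5,207.4,150]); turn(down(.346,0))
a=.346; ex=np.array([np.cos(a),np.sin(a)]); ey=np.array([-np.sin(a),np.cos(a)]); o=np.array([568.1,291.0])-5*ey
c=cam("scene"); W=world(c)*1000
L=np.dstack([(W[...,:2]-o)@ex,(W[...,:2]-o)@ey,W[...,2]])  # charger frame
def faces(y0,z0,z1,tag,half):
    m=(abs(L[...,1]-y0)<half+9)&(abs(L[...,0])<36)&(L[...,2]>z0)&(L[...,2]<z1)
    # -y broad face: points well inside the width; +x narrow face: points well inside the thickness
    f=m&(abs(L[...,1]-(y0-half))<7)&(abs(L[...,0])<20); g=m&(abs(L[...,0]-27)<7)&(abs(L[...,1]-y0)<half-5)
    print(tag,"-y face y:",np.median(L[f][:,1]).round(2) if f.sum() else None,f.sum(),"+x face x:",np.median(L[g][:,0]).round(2) if g.sum() else None,g.sum())
    for P,k in((L[f],1),(L[g],0)):
        if len(P)>30: A=np.c_[P[:,1-k],P[:,2],np.ones(len(P))]; print("   slopes (yaw, tilt)",np.linalg.lstsq(A,P[:,k],rcond=None)[0][:2].round(3))
foot=env.state()["tcp_pos"][2]*1000-50
faces(-128,55,92,"bay0",15); faces(-40,75,95,"bay2",15); faces(-84,foot+20,foot+80,"held",15)
cv2.imwrite(sys.argv[1],cv2.resize(c["image"][100:240,350:480,::-1],None,fx=4,fy=4,interpolation=cv2.INTER_CUBIC))
E
python3 chk.py pics/s8.png
```

```text
clock 24.5 tcp [599.1 207.1 189.1] shift [-0.4 39.1  0.5] q [ 0.13  0.2   0.13  1.5  -0.    1.35] F [ 0.3 -0.  -2.1] w 53.5
[[ 0.941  0.    -0.338]
 [ 0.338 -0.001  0.941]
 [ 0.    -1.    -0.001]]
turn [ 0.001 -0.001  0.   ]
bay0 -y face y: -141.85 146 +x face x: 29.14 23
   slopes (yaw, tilt) [ 0.003 -0.002]
bay2 -y face y: -54.48 71 +x face x: 28.61 12
   slopes (yaw, tilt) [-0.012  0.072]
held -y face y: -99.56 265 +x face x: 27.38 23
   slopes (yaw, tilt) [-0.016  0.003]
```

View pics/s8.png

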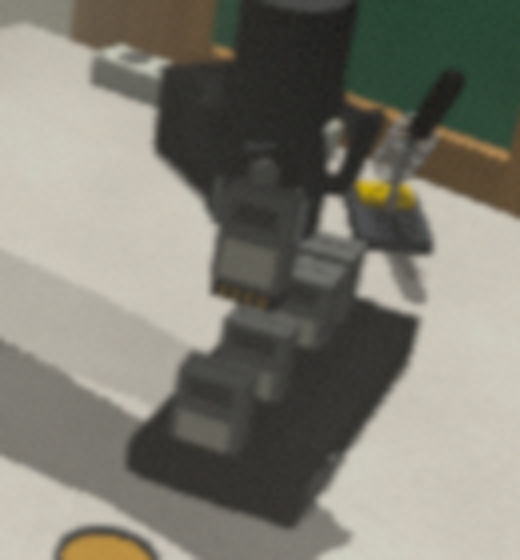

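The picture shows the held pack (crop px (258,250)) upright over bay 1, between the packs in bays 0 and 2. By the scene camera it is about 1.4 mm short in y and 1.2 mm short in x relative to its neighbours. I correct that and descend to just above the pocket.

Call:
servo_tool([
  [[0, 0, 0, 1.2, 0, 1.4, 255], [0, 0, 0, 0, 15, 0, 255], [0, 0, 0, 0, 25, 0, 255], [0, 0, 0, 0, 25, 0, 255], [0, 0, 0, 0, 15, 0, 255], [0, 0, 0, 0, 8, 0, 255], [0, 0, 0, 0, 0, 0, 255], [0, 0, 0, 0, 0, 0, 255]],
])

```text
clock: 25.35
tcp_pos: [0.6006, 0.2087, 0.1025]
eef_rot: [[0.941, 0.002, -0.339], [0.339, -0.0, 0.941], [0.002, -1.0, -0.001]]
contact_force: [0.1, 0.2, -1.4]
gripper_width: 0.0536
```

```bash
python3 chk.py pics/s9.png
```

```text
clock 25.35 tcp [600.6 208.7 102.5] shift [ -2.3 -47.5  -0.6] q [ 0.13  0.22 -0.    1.34 -0.    1.35] F [ 0.1  0.2 -1.4] w 53.6
[[ 0.941  0.002 -0.339]
 [ 0.339 -0.     0.941]
 [ 0.002 -1.    -0.001]]
turn [0.001 0.    0.002]
bay0 -y face y: -142.1 136 +x face x: 28.99 18
   slopes (yaw, tilt) [-0.018 -0.012]
bay2 -y face y: None 0 +x face x: 28.83 6
held -y face y: -98.47 168 +x face x: 29.63 16
   slopes (yaw, tilt) [-0.014 -0.014]
```

Aligned to within 1 mm on both axes. Now lower slowly while watching the force.

Call:
servo_tool([
  [[0, 0, 0, 0, 4, 0, 255], [0, 0, 0, 0, 3, 0, 255], [0, 0, 0, 0, 3, 0, 255], [0, 0, 0, 0, 2, 0, 255], [0, 0, 0, 0, 2, 0, 255], [0, 0, 0, 0, 2, 0, 255], [0, 0, 0, 0, 0, 0, 255]],
])

```text
clock: 26.1
tcp_pos: [0.6, 0.2087, 0.0852]
eef_rot: [[0.941, 0.001, -0.339], [0.339, -0.001, 0.941], [0.0, -1.0, -0.001]]
contact_force: [-0.8, -0.0, -1.6]
gripper_width: 0.0537
```

Call:
servo_tool([
  [[0, 0, 0, 0, 2, 0, 255], [0, 0, 0, 0, 2, 0, 255], [0, 0, 0, 0, 2, 0, 255], [0, 0, 0, 0, 0, 0, 255]],
])

```text
clock: 26.5
tcp_pos: [0.5999, 0.2087, 0.0792]
eef_rot: [[0.941, 0.001, -0.339], [0.339, -0.001, 0.941], [0.0, -1.0, -0.001]]
contact_force: [0.8, -0.3, -1.3]
gripper_width: 0.0534
```

Call:
servo_tool([
  [[0, 0, 0, 0, 1.5, 0, 255], [0, 0, 0, 0, 1.5, 0, 255], [0, 0, 0, 0, 1.5, 0, 255], [0, 0, 0, 0, 0, 0, 255]],
])

```text
clock: 26.9
tcp_pos: [0.6, 0.2087, 0.0748]
eef_rot: [[0.941, 0.001, -0.339], [0.339, -0.001, 0.941], [0.0, -1.0, -0.001]]
contact_force: [-0.6, -0.1, -0.2]
gripper_width: 0.0534
```

Call:
servo_tool([
  [[0, 0, 0, 0, 1.5, 0, 255], [0, 0, 0, 0, 1.5, 0, 255], [0, 0, 0, 0, 1.5, 0, 255], [0, 0, 0, 0, 0, 0, 255]],
])

```text
clock: 27.3
tcp_pos: [0.5999, 0.2087, 0.0703]
eef_rot: [[0.941, 0.001, -0.339], [0.339, -0.001, 0.941], [0.0, -1.0, -0.001]]
contact_force: [0.1, -0.3, -2.1]
gripper_width: 0.053
```

Sliding in freely. About 6 mm to the floor.

Call:
servo_tool([
  [[0, 0, 0, 0, 1.5, 0, 255], [0, 0, 0, 0, 1.5, 0, 255], [0, 0, 0, 0, 1, 0, 255], [0, 0, 0, 0, 0, 0, 255]],
])

```text
clock: 27.7
tcp_pos: [0.6, 0.2087, 0.0664]
eef_rot: [[0.941, 0.001, -0.339], [0.339, -0.001, 0.941], [0.001, -1.0, -0.001]]
contact_force: [0.1, -0.2, -1.0]
gripper_width: 0.0532
```

Call:
servo_tool([
  [[0, 0, 0, 0, 0.7, 0, 255], [0, 0, 0, 0, 0.7, 0, 255], [0, 0, 0, 0, 0, 0, 255]],
])

```text
clock: 28.0
tcp_pos: [0.6002, 0.2087, 0.0652]
eef_rot: [[0.941, 0.001, -0.339], [0.339, -0.001, 0.941], [0.001, -1.0, -0.001]]
contact_force: [0.6, -0.3, -1.3]
gripper_width: 0.0532
```

Call:
servo_tool([
  [[0, 0, 0, 0, 0.7, 0, 255], [0, 0, 0, 0, 0.7, 0, 255], [0, 0, 0, 0, 0, 0, 255]],
])

```text
clock: 28.3
tcp_pos: [0.6003, 0.2087, 0.0651]
eef_rot: [[0.941, 0.002, -0.339], [0.339, -0.001, 0.941], [0.001, -1.0, -0.001]]
contact_force: [-5.3, -0.7, 7.9]
gripper_width: 0.0532
```

Call:
servo_tool([
  [[0, 0, 0, 0, 0.5, 0, 255], [0, 0, 0, 0, 0, 0, 255]],
])

```text
clock: 28.5
tcp_pos: [0.6003, 0.2087, 0.0651]
eef_rot: [[0.941, 0.002, -0.34], [0.34, -0.001, 0.941], [0.002, -1.0, -0.001]]
contact_force: [-7.0, -1.3, 11.4]
gripper_width: 0.0534
```

Floor contact at TCP z 65.1 mm, which is the regrasp height (55.1) plus the 10 mm floor difference. Release and retreat straight up.

Call:
servo_tool([
  [[0, 0, 0, 0, -1, 0, 255], [0, 0, 0, 0, 0, 0, 120], [0, 0, 0, 0, 0, 0, 40], [0, 0, 0, 0, 0, 0, 0], [0, 0, 0, 0, 0, 0, 0], [0, 0, 0, 0, 0, 0, 0], [0, 0, 0, 0, -15, 0, 0], [0, 0, 0, 0, -35, 0, 0], [0, 0, 0, 0, -45, 0, 0], [0, 0, 0, 0, -45, 0, 0], [0, 0, 0, 0, -40, 0, 0], [0, 0, 0, 0, 0, 0, 0]],
])

```text
clock: 29.7
tcp_pos: [0.6023, 0.2091, 0.2527]
eef_rot: [[0.941, 0.012, -0.339], [0.339, 0.001, 0.941], [0.011, -1.0, -0.003]]
contact_force: [-0.7, 0.1, 1.1]
gripper_width: 0.0856
```

Call:
servo_tool([
  [[0, 0, 0, 0, 0, -45, 0], [0, 0, 0, 0, 0, -45, 0], [0, 0, 0, 0, 0, -45, 0], [0, 0, 0, 0, 0, -45, 0], [0, 0, 0, 0, 0, -45, 0], [0, 0, 0, 0, 0, 0, 0], [0, 0, 0, 0, 0, 0, 0]],
])

```text
clock: 30.4
tcp_pos: [0.6763, -0.0039, 0.2447]
eef_rot: [[0.941, 0.001, -0.338], [0.338, -0.0, 0.941], [0.001, -1.0, -0.001]]
contact_force: [0.2, 0.3, 0.2]
gripper_width: 0.0851
```

```bash
python3 - <<'E'
from h import *
c=cam("top"); H=world(c)[...,2]
box=np.zeros(H.shape,bool); box[135:225,145:275]=1; box[176:218,415:460]=0
def rep(m,z,tag):
    n,l,s,ce=cv2.connectedComponentsWithStats(m.astype(np.uint8))
    for i in range(1,n):
        if s[i,4]>25:
            v,u=np.where(l==i);P=plane(c,np.c_[u,v],z); r=cv2.minAreaRect((P[:,:2]*1000).astype(np.float32)); print(tag,np.round(r[0],1),np.round(r[1],1),round(r[2],1),s[i,4],"z",round(np.median(H[l==i])*1000,1))
rep((H>.093)&(H<.13)&box,.1,"ch")
t=np.zeros(H.shape,bool); t[180:212,418:458]=1
rep((H>.041)&(H<.055)&t,.046,"tray now")
H0=np.load("top0.npz")["W"][...,2]; rep((H0>.041)&(H0<.055)&t,.046,"tray start")
s=cam("scene"); cv2.imwrite("pics/s10.png",cv2.resize(np.hstack([s["image"][120:260,350:480],c["image"][130:225:,145:275][:95].repeat(1,0) if 0 else cv2.copyMakeBorder(c["image"][130:225,145:275],0,45,0,0,cv2.BORDER_CONSTANT)])[...,::-1],None,fx=3,fy=3,interpolation=cv2.INTER_CUBIC))
print(env.state()["tcp_pos"],env.state()["contact_force"],env.state()["clock"])
E
```

```text
ch [613.  224.1] [12.8 27.6] 77.1 31 z 100.5
ch [583.4 249.6] [55.  31.1] 19.4 201 z 100.3
ch [547.7 347.3] [55.3 44.5] 20.9 284 z 99.7
ch [528.1 400.9] [55.7 44.2] 19.7 287 z 100.2
tray now [ 528.9 -402.4] [87.5 54.4] 71.2 506 z 46.7
tray start [ 529.1 -401.8] [88.8 54.4] 71.3 501 z 46.7
[ 0.67613805 -0.00202173  0.24501132] [-0.33067225 -0.16612704  0.22880917] 30.5
```

View pics/s10.png

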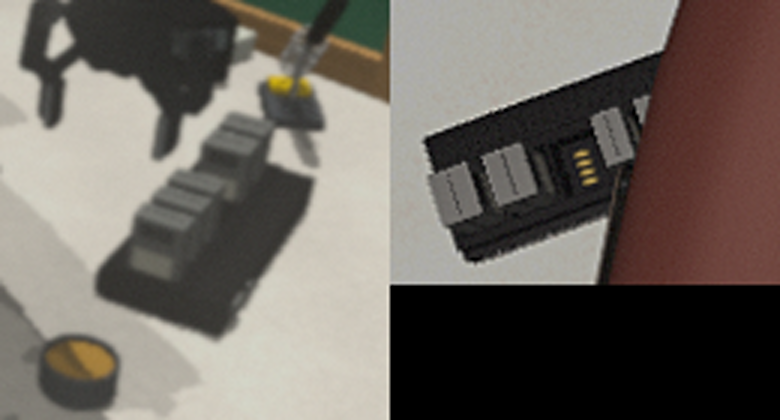

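The scene view shows three slim packs in a level row with no gap, and the bay 1 pack looks home. The arm hides part of the top view, so I'll move it farther off and verify by numbers.

Call:
servo_tool([
  [[0, 0, 0, -18, 0, -40, 0], [0, 0, 0, -18, 0, -40, 0], [0, 0, 0, -18, 0, -40, 0], [0, 0, 0, -18, 0, -40, 0], [0, 0, 0, -18, 0, -40, 0], [0, 0, 0, -10, 0, -30, 0], [0, 0, 0, 0, 0, 0, 0], [0, 0, 0, 0, 0, 0, 0]],
])

```text
clock: 31.3
tcp_pos: [0.6605, -0.2521, 0.2448]
eef_rot: [[0.94, 0.001, -0.34], [0.34, -0.0, 0.94], [0.001, -1.0, -0.001]]
contact_force: [1.0, 0.2, -0.7]
gripper_width: 0.0856
```

```bash
python3 - <<'E'
from h import *
c=cam("top"); H=world(c)[...,2]
box=np.zeros(H.shape,bool); box[135:225,145:275]=1
n,l,s,ce=cv2.connectedComponentsWithStats(((H>.093)&(H<.13)&box).astype(np.uint8))
for i in range(1,n):
    if s[i,4]>25:
        v,u=np.where(l==i);P=plane(c,np.c_[u,v],.1); r=cv2.minAreaRect((P[:,:2]*1000).astype(np.float32)); print(np.round(r[0],1),np.round(r[1],1),round(r[2],1),s[i,4],"z",round(np.median(H[l==i])*1000,1))
print(env.state()["tcp_pos"],env.state()["contact_force"],env.state()["clock"])
E
```

```text
[612.9 166.6] [55.3 30.1] 18.9 196 z 100.2
[598.8 207.6] [54.4 31.1] 19.0 201 z 100.1
[583.6 249.6] [54.4 30.7] 21.3 195 z 100.6
[547.  347.2] [56.2 43.9] 20.0 286 z 99.9
[528.2 400.7] [55.3 44.1] 20.3 287 z 100.4
[ 0.66061591 -0.25140555  0.24501807] [ 0.08031916 -0.13873396 -0.05776645] 31.35
```

The pack is at (598.8,207.6), within 1 mm of the bay 1 position. Its top is at 100.1 mm, so it is fully home, and it is square with the charger. The neighbours haven't moved.

```bash
python3 -c "
from plant import env
print(env.sign_off())"
```

```text
the job is handed in; nothing more can be done
None
```

The slim pack from the mat is now standing foot down in bay 1, the free slim bay, and I handed the job in at about 31 s. No verdict was reported.

**How it went:** My first try at standing the pack up failed. Joints 2 and 3 hit their limits, and further out the wrist came too low beside the large tray. I laid the pack back on the mat, regrasped it with the tool leaning sideways, stood it on the mat and regrasped it from above. It then went into the bay slowly, and floor contact peaked at about 11 N in the readings.

**Last checks:**
- **Placed pack:** its centre is within 1 mm of the measured bay 1 position. Its top is at 100.1 mm (100 expected when fully home), and it is lined up with the charger to about 1°. I did not measure its tilt after release.
- **Charging packs:** all four are within 1 mm of where they started.
- **Tray spare:** it is within 1 mm of its start.
- **Robot:** the gripper is open, clear and touching nothing.
- **Screwdriver and tin:** I did not measure these at the end. The arm never went close to them.

**Disagreements:** the top and scene cameras differed by up to about 9 mm on the position of the pack standing on the mat. I did the final alignment relative to the packs in the neighbouring bays instead.

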